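Bring the specimen slide up to its micrometer stop

ROBOT

A 7-joint arm with a two-finger parallel gripper is mounted at the origin on the work surface. World frame = base frame: x ahead of the robot, y to its left, z up, the work surface at z = 0. Lengths are in m, angles in rad, forces in N, time in s.
With the tool pointing down it reaches from about 0.425 to 0.875 m from the base axis. Payload 4.7 kg.
Tool frame: the origin (TCP) lies midway between the tips of the shut fingers; the grasp point (between the pads) lies 19 mm behind it; z points along the fingers, y is the direction in which the jaws open and shut (so a half turn about z gives the same grasp; the last joint's range is limited). The gripper opens to 87 mm and grips with 3 to 60 N. Pads are 19 mm wide; open, the fingers measure 117 mm over their backs; the gripper's body (75 mm by 190 mm) begins 51 mm behind the grasp point.
Start: joints at [1.294, 0.321, -0.07, 1.45, 0.023, 1.371, -0.057], TCP at [0.186, -0.623, 0.223] pointing down, gripper open.
Joint ranges: [-2.86, 2.86], [-0.3, 2.09], [-1.38, 1.24], [0.06, 2.45], [-1.56, 4.7], [0.09, 2.05], [-2.69, 2.69]. Speed limits (rad/s): [2.57, 2.57, 3.14, 3.14, 3.14, 3.14, 3.14].

INTERFACE

Orientations are given as a 3x3 rotation matrix whose columns are the frame's x, y, z axes.
In Python, from plant import monitor, optics, env gives the robot as it stands.
- The arm moves only by the tool jog_arm, never from a script. Its argument "plan" is one flat list of numbers, 4 for each row, row after row: the shift along the world's x, y, z in m, then the turn about the world's z in degrees. A call has 1 to 10 rows; each row is the pose to reach, as a shift and turn from the pose commanded when the call began; what a row does not reach only later rows make up. A row lasts 1/8 s, in which the tool goes at most 62.5 mm and 10.7 degrees, less where a joint would pass 70% of its speed; a pose out of reach is approached as far as the arm can. A call with a gripper value outside its range is refused whole. "gripper" is the gripper command: -1 is shut, 1 is fully open, values between are in proportion, set as the call begins (left out, the last holds). The fingers move at their own pace and stop on an object; "squeeze" is the grip in N (left out, the last holds). Time passes only in rows, so rows that repeat a pose let the fingers close. It gives the time, the measured TCP pose, the force and the opening at its end, in the units of the state.
- monitor.sense(): the state, without advancing time (a new reading comes with each control period).
- optics.grab_frame(name): name is "scene" or "top" or "wrist"; returns the picture (420x560x3 uint8, blue, green, red); there is no depth.
- optics.get_calibration(name): a dict with "fx", "fy", "cx", "cy" (pixels), "cam_to_world" (4x4, takes a point from camera to world coordinates); the wrist camera has in their place "mount" (4x4, takes a point from camera to tool coordinates, whose origin is the TCP and whose axes are the flange's). Camera axes: x right, y up, looking along -z (the intrinsics and any distortion apply to the point x, -y, -z); pixel columns grow to the right and rows downward; lengths in m; the calibration is good to about 2 mm. A picture is of the moment at which its call begins: read the wrist's pose just before it. get_calibration takes no time and is no camera call.
- env.finish_job(): hands the job in, once; it reports no verdict.
The state is a dict: "clock": time; "joints": joint angles; "dq": joint speeds; "joint_torque": joint torques, N m; "position": TCP position; "ee_rot": TCP orientation; "ft_force": force on the tool from outside, world axes, zero at the start; "torque": the same for the moment, N m; "grip_width": finger opening in m.
Only numpy, scipy, OpenCV 4.12 (cv2) and the standard library are available. Lean on these libraries where they do the work, as an engineer would, in place of code of your own. Each camera call takes 0.05 s, during which the arm holds its last target.

TASK

Bring the specimen slide up to its end stop for the next hardness traverse: press the red brake-release button down with your fingertips, keep it held down while you push the carriage along its rails until it rests against the tip of the micrometer stop without slamming into it, then let the button come up so that the brake clamps the carriage there. Do not touch the specimen in its nest, and leave the other things on the bench where they are.

Things in the scene. Friction and masses are not known exactly. Their poses are not given: they have to be found in the camera images.
- slide_base: The slide: a low grey base plate (110 x 400 x 12 mm) fixed to the bench, with a cream end block (110 wide, 18 thick) across each end, 56 mm high at the -y end and 70 mm high at the +y (stop) end. Its origin lies at the centre of the base's underside, on the bench; its own +y axis is the direction in which the carriage must be pushed, z is up. It cannot be moved.
- carriage (a joint): Position of the carriage along the rails, in m: 0 at the end away from the stop, 0.200 when it rests against the stop; grows along slide_base's +y. Free running it takes about 2 N to push, plus 6 N per m/s; with the brake on it gives a millimetre or two and then will not move.
- release_button (a joint): How far the red button is pressed, in m: 0 up (brake on), 0.006 fully down (brake off). A spring holds it up: it starts to move at about 5 N and is fully down at about 8 N. It rides on the carriage and moves straight down. Let go, it springs up and the brake clamps the carriage wherever it stands. Pushing a braked carriage sets the brake harder: press first, then push.
- button_top (a point): Centre of the button's flat top: a red pad 40 mm (across the rails) by 30 mm (along them), 36 mm from the carriage's centre on the stop side. Its top is 72 mm above the bench when up, 66 mm when down; the carriage's plate around it 58 mm. Behind it, 21 mm from this point away from the stop, rises the flat face of the nest block, which the fingers may bear on.
- bumper (a point): Point at the middle of the carriage's front edge, 53 mm above the bench, that meets the stop; it is 24 mm ahead of the button's centre. The carriage's cream plate is 106 mm wide and 120 mm long.
- stop_tip (a point): Tip of the steel micrometer spindle (8 mm thick, 21 mm long, sticking out of the +y end block towards the carriage), 53 mm above the bench: the end stop. The bumper reaches this point at the end of the travel.
- nest (a point): Point fixed to the carriage: centre of the floor of the round pocket (snug, 10 mm deep, floor 72 mm above the bench) in the grey metal nest block (80 mm wide, 60 mm long, top 82 mm above the bench), 51 mm behind the button's centre.
- specimen_mid (a point): Middle of the black specimen mount (cylinder 30 mm across, 22 mm high) that stands loose in the snug pocket of the nest (it can only come up out of it) and rides along; its top is 94 mm above the bench. Not to be touched.
- mount_a: Bystander: dark red specimen mount, 30 mm across, 22 mm high, standing; origin at its underside.
- mount_b: Bystander: dark green specimen mount, 30 mm across, 22 mm high, standing; origin at its underside.
- ref_block: Bystander: steel hardness reference disc, 64 mm across, 14 mm high; origin at its underside.
- brass_block: Bystander: brass reference block 60 x 45 x 12 mm; origin at its underside.
- anvil: Bystander: dark steel tester anvil, 60 mm flange with a 19 mm stem pointing up, 40 mm high; origin at its underside.
- loupe: Bystander: black magnifier, 38 mm across, 42 mm high, standing; origin at its underside.
- screwdriver: Bystander: yellow-handled screwdriver 160 mm long, lying along its x axis.
- spirit_bottle: Bystander: white bottle with blue cap, 60 mm across, 150 mm high; origin at its underside.

How it is judged:
By the outcome, as a careful person would: the job done as asked, in the order asked, and still so for the second after the job is handed in, with the robot touching nothing.
It also fails if it takes over 40 s, if anything falls off the work surface, if the arm or the gripper's body presses on something with over 40 N, if the wrist force passes 120 N, or if a joint passes its speed limit or range.

## Working session

There is one attempt and no reset: what is moved stays moved. The work goes in short steps, Python scripts to look and compute and a tool call to move; the robot and the scene stay as the last step left them, time stands still between calls to the robot, and variables do not carry over. Pictures are saved under pics/ and viewed, and the job is handed in when it is done.

Besides the shell and the picture viewer there is one more tool, called after "Call:" as a command line: name --argument value ..., lists and objects as JSON in quotes. jog_arm: Moves the arm, as the interface text tells. Its arguments: {"type":"object","properties":{"plan":{"type":"array","items":{"type":"number"}},"gripper":{"type":"number"},"squeeze":{"type":"number"}},"required":["plan"]}

```bash
ls; mkdir -p pics; python3 - <<'E'
from plant import monitor, optics, env
import cv2, numpy as np
np.set_printoptions(precision=4,suppress=True)
s=monitor.sense(); print({k:np.round(v,4).tolist() for k,v in s.items()})
for n in("scene","top","wrist"):
    cv2.imwrite(f"pics/{n}0.png",optics.grab_frame(n)); print(n,optics.get_calibration(n))
E
```

```text
pics
{'clock': 0.0, 'joints': [1.2941, 0.3218, -0.0701, 1.4517, 0.0226, 1.3708, -0.0569], 'dq': [0.0007, -0.0001, 0.0007, -0.0006, -0.0005, -0.0008, -0.0017], 'joint_torque': [0.0002, -49.1286, -0.404, -31.2524, -0.0641, 0.0439, 0.0002], 'position': [0.1862, -0.6222, 0.2215], 'ee_rot': [[0.958, 0.2867, -0.0006], [0.2867, -0.958, 0.0018], [-0.0001, -0.0019, -1.0]], 'ft_force': [0.1605, 0.2531, 0.3651], 'torque': [0.0184, 0.0148, 0.008], 'grip_width': 0.0867}
scene {'fx': 389.7700533673464, 'fy': 389.7700533673464, 'cx': 291.5100891800328, 'cy': 214.67798666082612, 'cam_to_world': array([[ 0.8779, -0.3809,  0.2903,  0.8554],
       [ 0.4788,  0.6856, -0.5483, -0.4477],
       [ 0.0098,  0.6204,  0.7842,  0.8146],
       [ 0.    ,  0.    ,  0.    ,  1.    ]])}
top {'fx': 511.3307857860005, 'fy': 511.3307857860005, 'cx': 286.894208099991, 'cy': 205.7539155907272, 'cam_to_world': array([[-0.0292,  0.9976, -0.0628,  0.4713],
       [-0.9996, -0.0289,  0.0058,  0.0784],
       [ 0.004 ,  0.063 ,  0.998 ,  1.5855],
       [ 0.    ,  0.    ,  0.    ,  1.    ]])}
wrist {'fx': 295.5184471240067, 'fy': 295.5184471240067, 'cx': 280.7692492649628, 'cy': 211.2820572603877, 'mount': array([[-0.0016,  0.9709,  0.2393,  0.0653],
       [ 1.    ,  0.0016,  0.0001,  0.0005],
       [-0.0003,  0.2393, -0.9709, -0.1616],
       [ 0.    ,  0.    ,  0.    ,  1.    ]])}
```

View pics/scene0.png

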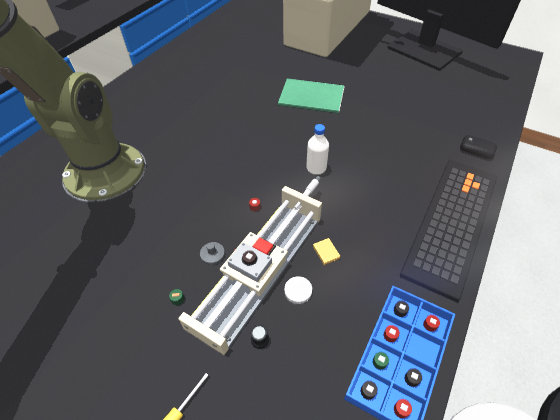

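View pics/top0.png

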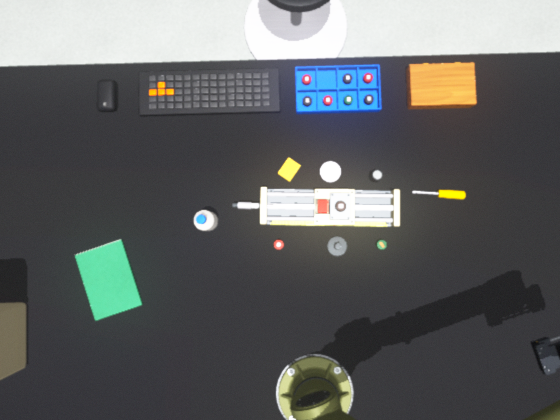

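View pics/wrist0.png

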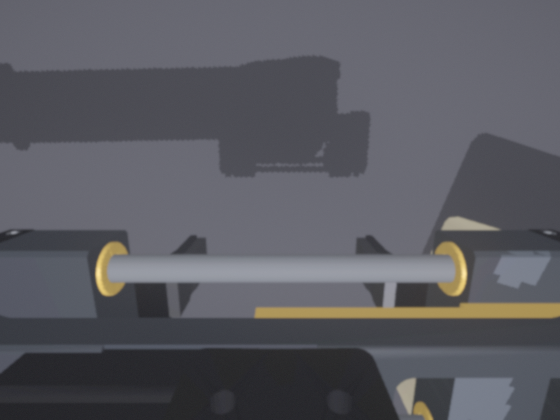

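The top view shows the slide at columns 261–400 and rows 188–226, with its stop end to the left (+y). The red button is near (322,206) and the specimen near (340,206). Next I'll measure these.

```bash
cat > h.py <<'E'
import cv2, numpy as np
from plant import monitor, optics, env
np.set_printoptions(precision=4,suppress=True)
def ray(name,u,v):
    c=optics.get_calibration(name)
    d=np.array([(u-c['cx'])/c['fx'],-(v-c['cy'])/c['fy'],-1.])
    T=c['cam_to_world'] if 'cam_to_world' in c else None
    if T is None:
        s=monitor.sense(); W=np.eye(4); W[:3,:3]=s['ee_rot']; W[:3,3]=s['position']; T=W@c['mount']
    return T[:3,3],T[:3,:3]@d
def onz(name,u,v,z):
    o,d=ray(name,u,v); return o+d*(z-o[2])/d[2]
def two(a,ua,b,ub):
    o1,d1=ray(a,*ua);o2,d2=ray(b,*ub)
    t=np.linalg.lstsq(np.stack([d1,-d2],1),o2-o1,rcond=None)[0]
    p,q=o1+d1*t[0],o2+d2*t[1]; return (p+q)/2,np.linalg.norm(p-q)
def blobs(m,amin=10):
    n,l,st,c=cv2.connectedComponentsWithStats(m.astype(np.uint8))
    return [(st[i].tolist(),c[i]) for i in range(1,n) if st[i][4]>=amin]
E
python3 - <<'E'
from h import *
for n,roi in(("top",(230,170,420,240)),("scene",(170,170,340,360))):
    im=cv2.imread(f"pics/{n}0.png"); hsv=cv2.cvtColor(im,cv2.COLOR_BGR2HSV)
    H,S,V=cv2.split(hsv)
    m=((H<8)|(H>172))&(S>150)&(V>100)
    x0,y0,x1,y1=roi; mm=np.zeros_like(m); mm[y0:y1,x0:x1]=m[y0:y1,x0:x1]
    for st,c in blobs(mm): 
        print(n,'red',st,c,onz(n,*c,.072))
    crop=im[y0:y1,x0:x1]; cv2.imwrite(f"pics/{n}0c.png",cv2.resize(crop,None,fx=3.1 if n=='scene' else 4.2,fy=3.1 if n=='scene' else 4.2,interpolation=cv2.INTER_CUBIC))
E
```

```text
scene red [249, 198, 11, 9, 56] [254.1786 202.125 ] [0.4801 0.0613 0.072 ]
scene red [253, 238, 20, 16, 187] [262.8663 245.5829] [ 0.5663 -0.0393  0.072 ]
```

View pics/top0c.png

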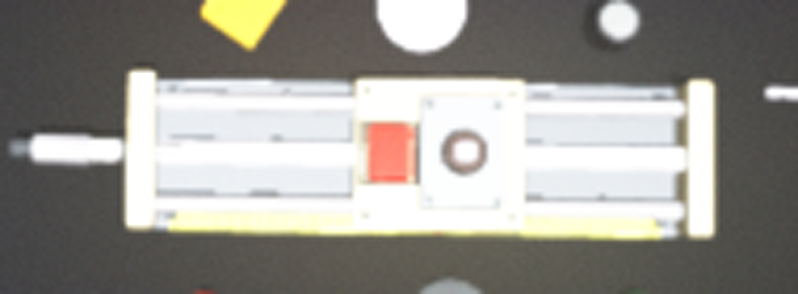

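View pics/scene0c.png

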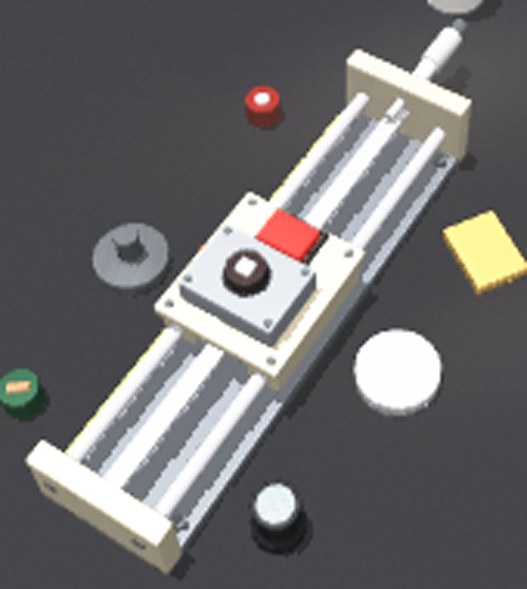

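```bash
python3 - <<'E'
from h import *
im=cv2.imread("pics/top0.png"); hsv=cv2.cvtColor(im,cv2.COLOR_BGR2HSV); H,S,V=cv2.split(hsv)
m=np.zeros(H.shape,bool); m[180:235,300:335]=(((H<8)|(H>170))&(S>90)&(V>100))[180:235,300:335]
for st,c in blobs(m): 
    print(st,c,onz("top",*c,.072))
    cn=cv2.findContours(m.astype(np.uint8),0,1)[0]; print(cv2.minAreaRect(max(cn,key=len)))
a=(141/4.2+230,150/4.2+170); b=(701/4.2+230,158/4.2+170)
A=onz("top",*a,.070);B=onz("top",*b,.056);print('blocks',A,B,np.linalg.norm(A-B),'yaw of +y axis from world y (deg)',np.degrees(np.arctan2(-(A-B)[0],(A-B)[1])))
# two views of block: scene corners of + y block top
f=lambda x,y:(x/3.1+170,y/3.1+170)
for p in((348,55),(468,100)): print('scene + block',onz("scene",*f(*p),.070))
for p in((33,448),(170,555)): print('scene - block',onz("scene",*f(*p),.056))
g=lambda x,y:(x/4.2+230,y/4.2+170)
for p in((127,70),(157,70),(125,228),(157,228)): print('top + block',onz("top",*g(*p),.070))
for p in((687,80),(714,80),(687,236),(714,236)): print('top - block',onz("top",*g(*p),.056))
for p in((357,80),(357,226),(523,80),(523,228)): print('plate',onz("top",*g(*p),.058))
for p in((420,96),(420,207),(508,96),(508,207)): print('nest',onz("top",*g(*p),.082))
print('spec',onz("top",*g(464,152),.094), onz("scene",*f(247,268),.094))
print('button scene',onz("scene",262.87,245.58,.072), two("top",(322,206),"scene",(262.87,245.58)))
for n in ("scene",): print('tip',onz(n,*f(390,121),.053))
E
```

```text
[318, 199, 11, 14, 128] [322.1719 205.4766] [ 0.5644 -0.035   0.072 ]
((323.0, 205.5), (13.0, 10.0), 90.0)
blocks [0.5688 0.1389 0.07  ] [ 0.5525 -0.26    0.056 ] 0.3995038938363902 yaw of +y axis from world y (deg) -2.352231545852672
scene + block [0.5165 0.139  0.07  ]
scene + block [0.6252 0.1434 0.07  ]
scene - block [ 0.5005 -0.2581  0.056 ]
scene - block [ 0.6207 -0.2732  0.056 ]
top + block [0.6259 0.1473 0.07  ]
top + block [0.6253 0.1261 0.07  ]
top + block [0.5141 0.1516 0.07  ]
top + block [0.5134 0.129  0.07  ]
top - block [ 0.6086 -0.2524  0.056 ]
top - block [ 0.6081 -0.2717  0.056 ]
top - block [ 0.4971 -0.2477  0.056 ]
top - block [ 0.4966 -0.2669  0.056 ]
plate [ 0.6152 -0.0162  0.058 ]
plate [ 0.511  -0.0128  0.058 ]
plate [ 0.6118 -0.1347  0.058 ]
plate [ 0.5062 -0.1308  0.058 ]
nest [ 0.6004 -0.0586  0.082 ]
nest [ 0.5224 -0.0559  0.082 ]
nest [ 0.5986 -0.1204  0.082 ]
nest [ 0.5206 -0.1175  0.082 ]
spec [ 0.5594 -0.0868  0.094 ] [ 0.5646 -0.0895  0.094 ]
button scene [ 0.5663 -0.0393  0.072 ] (array([ 0.5633, -0.035 ,  0.0642]), np.float64(3.429311718708305e-05))
tip [0.5742 0.1059 0.053 ]
```

The measurements are consistent. The button is at about (0.565, −0.037), the rail axis is turned about −2.2° from world y, and the stop tip is at y≈0.107, so about 0.12 m of travel remains. Next step: shut the gripper and move above the button with the jaws across the rails.

Call:
jog_arm --plan '[0.015,0.02,0,3,0.04,0.06,0,8,0.07,0.105,0,14,0.1,0.15,0,20,0.13,0.2,0,26,0.16,0.245,0,32,0.19,0.29,0,38,0.22,0.335,0,44,0.25,0.38,0,50,0.27,0.41,0,54]' --gripper -1 --squeeze 20

```text
clock: 1.4
position: [0.4575, -0.2099, 0.2226]
ee_rot: [[0.326, 0.945, 0.0], [0.945, -0.326, 0.0], [0.0, 0.0, -1.0]]
ft_force: [0.4, -1.5, -0.2]
grip_width: 0.0018
```

Call:
jog_arm --plan '[0.03,0.04,0,4,0.06,0.085,0,9,0.085,0.13,0,13,0.1,0.16,-0.01,16,0.108,0.174,-0.03,17,0.108,0.176,-0.05,17,0.108,0.176,-0.05,17,0.108,0.176,-0.05,17]'

```text
clock: 2.4
position: [0.5641, -0.0385, 0.1726]
ee_rot: [[0.044, 0.999, -0.0], [0.999, -0.044, -0.001], [-0.001, -0.0, -1.0]]
ft_force: [0.7, 0.1, 0.4]
grip_width: 0.0005
```

```bash
python3 - <<'E'
from h import *
s=monitor.sense(); print({k:np.round(v,4).tolist() for k,v in s.items()})
for n in("scene","wrist","top"): cv2.imwrite(f"pics/{n}1.png",optics.grab_frame(n))
E
```

```text
{'clock': 2.4, 'joints': [0.6166, 0.2329, -0.6794, 1.7128, 0.1542, 1.2501, -0.1419], 'dq': [0.0005, -0.0112, -0.0095, -0.0161, -0.0015, -0.0001, 0.0001], 'joint_torque': [-0.17, -35.7996, -4.4042, -29.2853, -0.0684, 0.0555, 0.0004], 'position': [0.5641, -0.0385, 0.1726], 'ee_rot': [[0.0435, 0.9991, -0.0002], [0.9991, -0.0435, -0.0008], [-0.0008, -0.0001, -1.0]], 'ft_force': [0.6934, 0.0502, 0.4033], 'torque': [-0.0264, -0.1309, -0.0114], 'grip_width': 0.0005}
```

View pics/wrist1.png

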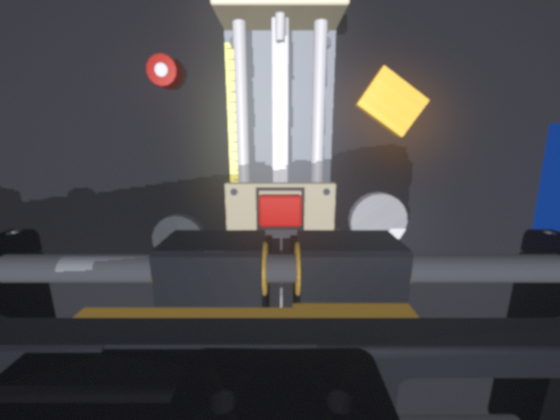

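View pics/scene1.png

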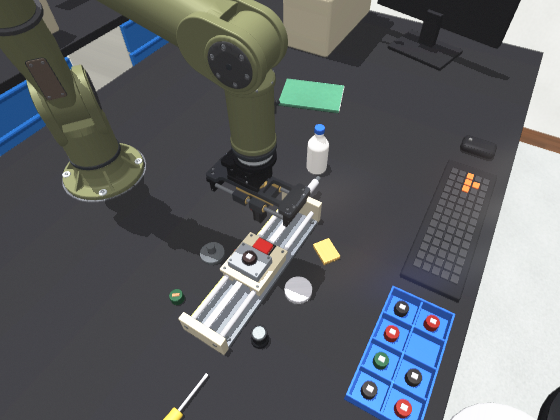

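The wrist view shows the shut fingers centred across the button at (280,211), the micrometer spindle at (280,15–38), and the rails vertical in the picture, so the yaw is aligned. I'll cross-check the button and tip positions from here.

```bash
python3 - <<'E'
from h import *
im=cv2.imread("pics/wrist1.png"); H,S,V=cv2.split(cv2.cvtColor(im,cv2.COLOR_BGR2HSV))
m=np.zeros(H.shape,bool); m[180:250,240:320]=(((H<8)|(H>172))&(S>150)&(V>90))[180:250,240:320]
for st,c in blobs(m,30):
    print(st,c); x,y,w,h,_=st
    for p in((x,y),(x+w,y),(x,y+h),(x+w,y+h)): print(onz("wrist",*p,.072))
print('tip',onz("wrist",281,38,.053),'plate front',onz("wrist",281,184,.058), 'blk',onz("wrist",281,26,.070))
cv2.imwrite("pics/wrist1c.png",cv2.resize(im[0:260,180:380],None,fx=3,fy=2.3))
print(env, [a for a in dir(optics) if a[0]!='_'])
E
```

```text
[259, 196, 42, 30, 1194] [279.5846 211.103 ]
[ 0.5463 -0.023   0.072 ]
[ 0.5842 -0.0247  0.072 ]
[ 0.5445 -0.0513  0.072 ]
[ 0.5834 -0.0531  0.072 ]
tip [0.5721 0.1102 0.053 ] plate front [ 0.5666 -0.0151  0.058 ] blk [0.5722 0.1138 0.07  ]
<Robot object at 0x7fda77563e00> ['get_calibration', 'grab_frame']
```

View pics/wrist1c.png

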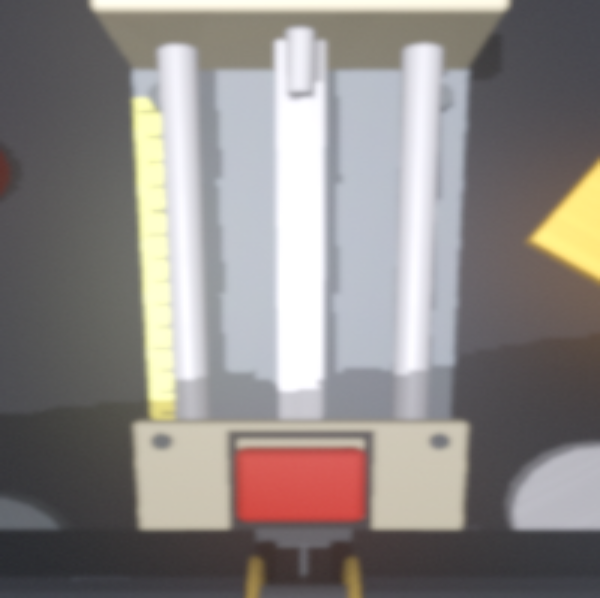

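The button centre is (0.5645, −0.038) and the TCP is already over it. The wrist view puts the tip at y≈0.107. I'll come down to just above the button and then press in small steps.

Call:
jog_arm --plan '[0,0,-0.03,0,0,0,-0.06,0,0,0,-0.08,0,0,0,-0.093,0,0,0,-0.097,0,0,0,-0.097,0]'

```text
clock: 3.3
position: [0.5648, -0.0367, 0.076]
ee_rot: [[0.041, 0.999, 0.001], [0.999, -0.041, -0.0], [-0.0, 0.001, -1.0]]
ft_force: [-0.4, -0.8, 0.7]
grip_width: 0.0005
```

Call:
jog_arm --plan '[0,0,-0.003,0,0,0,-0.005,0,0,0,-0.007,0,0,0,-0.007,0]'

```text
clock: 3.8
position: [0.5651, -0.0367, 0.0693]
ee_rot: [[0.041, 0.999, 0.002], [0.999, -0.041, -0.0], [-0.0, 0.002, -1.0]]
ft_force: [-0.4, 0.1, 6.0]
grip_width: 0.0005
```

Call:
jog_arm --plan '[0,0,-0.002,0,0,0,-0.004,0,0,0,-0.0045,0,0,0,-0.0045,0]'

```text
clock: 4.3
position: [0.5652, -0.0367, 0.0663]
ee_rot: [[0.041, 0.999, 0.002], [0.999, -0.041, -0.001], [-0.001, 0.002, -1.0]]
ft_force: [-4.2, 0.5, 15.3]
grip_width: 0.0005
```

The reading is 15 N at z=0.066, so the button is fully down. I'll start pushing gently along the rail direction (0.041, 0.999) and check that the carriage follows.

Call:
jog_arm --plan '[0,0.001,-0.0005,0,0.0001,0.003,-0.0005,0,0.0002,0.006,-0.0005,0,0.0004,0.01,-0.0005,0,0.0006,0.014,-0.0005,0,0.0007,0.017,-0.0005,0,0.0008,0.019,-0.0005,0,0.0008,0.02,-0.0005,0]'

```text
clock: 5.3
position: [0.566, -0.0175, 0.0663]
ee_rot: [[0.041, 0.999, 0.002], [0.999, -0.041, -0.002], [-0.002, 0.002, -1.0]]
ft_force: [-4.4, -2.2, 17.6]
grip_width: 0.0001
```

```bash
python3 - <<'E'
from h import *
s=monitor.sense(); print(s['clock'],s['position'],s['ft_force'])
for n in("scene","wrist"): cv2.imwrite(f"pics/{n}2.png",optics.grab_frame(n))
im=cv2.imread("pics/wrist2.png"); cv2.imwrite("pics/wrist2c.png",cv2.resize(im[0:300,130:430],None,fx=2,fy=2))
E
```

```text
5.3 [ 0.566  -0.0175  0.0663] [-4.3919 -2.1558 17.5897]
```

View pics/wrist2c.png

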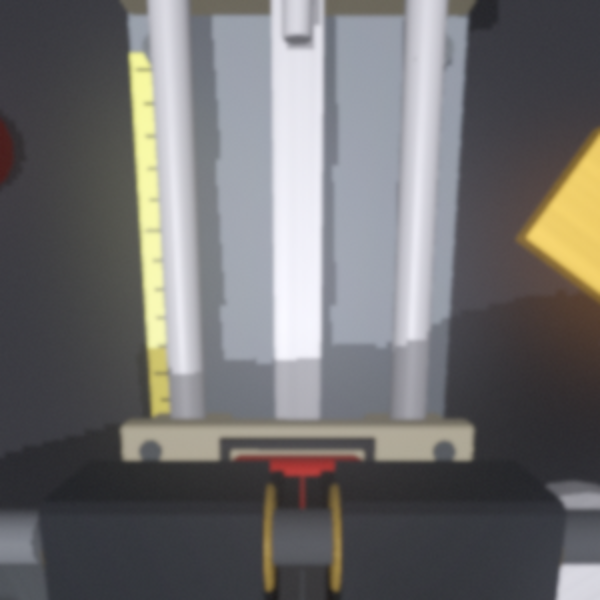

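View pics/scene2.png

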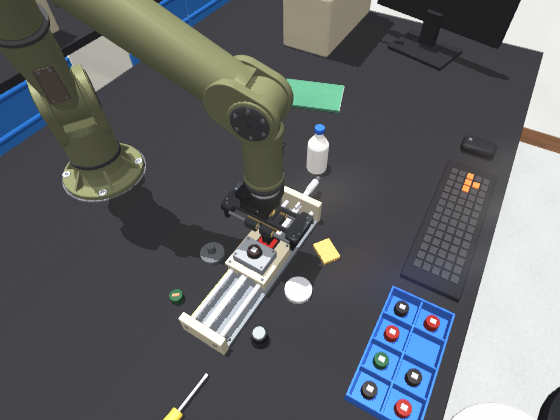

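```bash
python3 - <<'E'
from h import *
print('front',onz("wrist",280,211,.058),'tip',onz("wrist",279,19.5,.053),onz("wrist",279,19.5,.057))
E
```

```text
front [0.567  0.0055 0.058 ] tip [0.5709 0.1076 0.053 ] [0.5708 0.1063 0.057 ]
```

The carriage front moved 20.5 mm for a 19.2 mm TCP move, so it follows without slip. About 100 mm remains, so I'll continue.

Call:
jog_arm --plan '[0,0.002,0,0,0,0.007,0,0,0.0002,0.014,0,0,0.0005,0.022,0,0,0.0008,0.03,0,0,0.0011,0.038,0,0,0.0014,0.046,0,0,0.0017,0.053,0,0,0.0019,0.058,0,0,0.002,0.06,0,0]'

```text
clock: 6.65
position: [0.5686, 0.0432, 0.0663]
ee_rot: [[0.041, 0.999, 0.003], [0.999, -0.041, -0.002], [-0.001, 0.003, -1.0]]
ft_force: [-3.8, -1.9, 16.7]
grip_width: -0.0001
```

```bash
python3 - <<'E'
from h import *
s=monitor.sense(); print(s['clock'],s['position'],s['ft_force'])
for n in("scene","wrist"): cv2.imwrite(f"pics/{n}3.png",optics.grab_frame(n))
im=cv2.imread("pics/wrist3.png"); cv2.imwrite("pics/wrist3c.png",cv2.resize(im[0:300,130:430],None,fx=2,fy=2))
E
```

```text
6.65 [0.5686 0.0432 0.0663] [-3.8051 -1.8582 16.7382]
```

View pics/wrist3c.png

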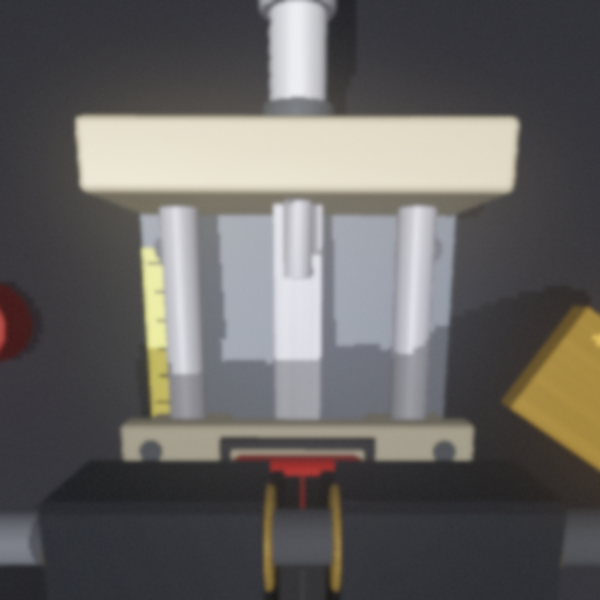

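```bash
python3 - <<'E'
from h import *
print('front',onz("wrist",280,210.5,.058),'tip',onz("wrist",279,139,.053),onz("wrist",279,139,.057))
E
```

```text
front [0.5696 0.0666 0.058 ] tip [0.5707 0.1077 0.053 ] [0.5708 0.1077 0.057 ]
```

The front edge is at y=0.0666 and the tip at 0.1077, so about 41 mm remains and the carriage still follows. I'll do another 31 mm, slowing down at the end, and then creep.

Call:
jog_arm --plan '[0.0001,0.003,0,0,0.0003,0.007,0,0,0.0005,0.012,0,0,0.0007,0.017,0,0,0.0009,0.022,0,0,0.0011,0.026,0,0,0.0012,0.029,0,0,0.0013,0.031,0,0,0.0013,0.032,0,0]'

```text
clock: 7.88
position: [0.5699, 0.0751, 0.0663]
ee_rot: [[0.041, 0.999, 0.003], [0.999, -0.041, -0.001], [-0.001, 0.003, -1.0]]
ft_force: [-3.4, -2.1, 16.0]
grip_width: -0.0001
```

Call:
jog_arm --plan '[0,0.001,0,0,0.0001,0.002,0,0,0.0001,0.003,0,0,0.0002,0.004,0,0,0.0002,0.005,0,0]'

```text
clock: 8.5
position: [0.5701, 0.0799, 0.0663]
ee_rot: [[0.041, 0.999, 0.003], [0.999, -0.041, -0.002], [-0.001, 0.003, -1.0]]
ft_force: [-3.4, -1.4, 16.1]
grip_width: 0.0003
```

```bash
python3 - <<'E'
from h import *
s=monitor.sense(); print(s['clock'],s['position'],s['ft_force'])
for n in("wrist",): cv2.imwrite(f"pics/{n}4.png",optics.grab_frame(n))
im=cv2.imread("pics/wrist4.png"); cv2.imwrite("pics/wrist4c.png",cv2.resize(im[0:300,130:430],None,fx=2,fy=2))
E
```

```text
8.5 [0.5701 0.0799 0.0663] [-3.3814 -1.4442 16.1468]
```

View pics/wrist4c.png

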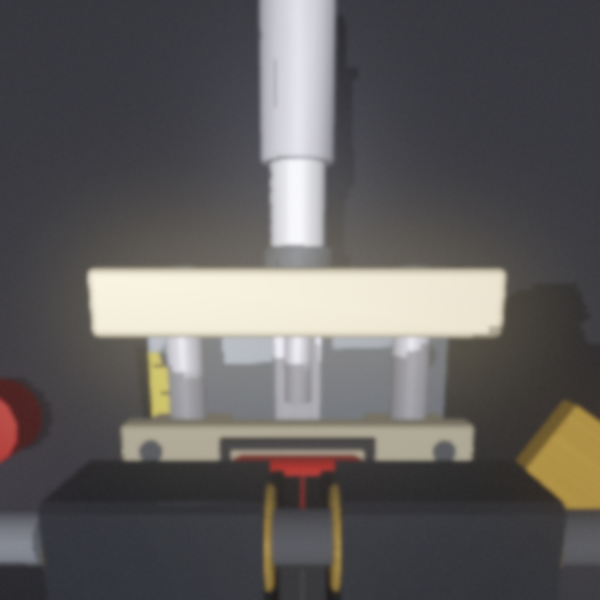

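The gap is about 4 mm. I'll creep at 8 mm/s and watch Fy.

Call:
jog_arm --plan '[0,0.001,0,0,0.0001,0.002,0,0,0.0001,0.003,0,0]'

```text
clock: 8.93
position: [0.5702, 0.0829, 0.0663]
ee_rot: [[0.041, 0.999, 0.003], [0.999, -0.041, -0.001], [-0.001, 0.003, -1.0]]
ft_force: [-4.3, -1.7, 15.6]
grip_width: 0.0006
```

Call:
jog_arm --plan '[0,0.0007,0,0,0,0.0014,0,0,0,0.002,0,0]'

```text
clock: 9.3
position: [0.5703, 0.085, 0.0663]
ee_rot: [[0.041, 0.999, 0.003], [0.999, -0.041, -0.001], [-0.001, 0.003, -1.0]]
ft_force: [-3.7, -2.0, 15.3]
grip_width: 0.0003
```

Call:
jog_arm --plan '[0,0.0007,0,0,0,0.0014,0,0,0,0.002,0,0]'

```text
clock: 9.68
position: [0.5703, 0.086, 0.0663]
ee_rot: [[0.042, 0.999, 0.003], [0.999, -0.042, -0.003], [-0.003, 0.003, -1.0]]
ft_force: [-3.5, -5.2, 17.5]
grip_width: 0.0002
```

```bash
python3 - <<'E'
from h import *
s=monitor.sense(); print(s['clock'],s['position'],s['ft_force'])
for n in("wrist",): cv2.imwrite(f"pics/{n}5.png",optics.grab_frame(n))
im=cv2.imread("pics/wrist5.png"); cv2.imwrite("pics/wrist5c.png",cv2.resize(im[150:250,210:360],None,fx=5,fy=5))
E
```

```text
9.675 [0.5703 0.086  0.0663] [-3.4748 -5.1898 17.5318]
```

View pics/wrist5c.png

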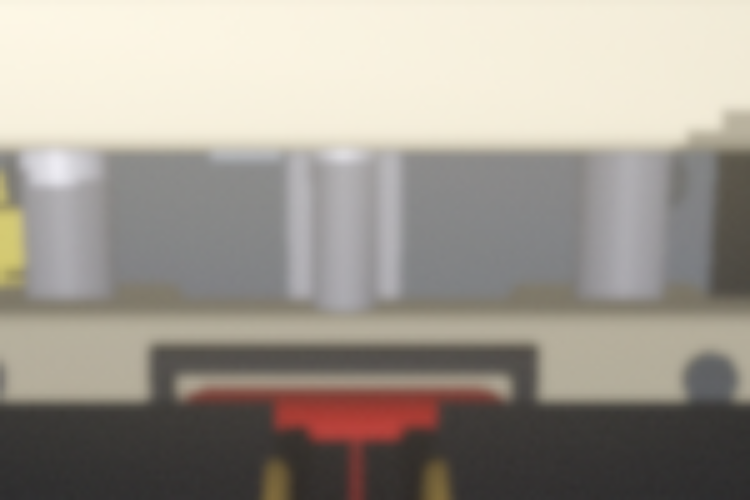

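Fy rose from −2 to −5.2 N while the TCP stopped advancing, and the picture shows the tip meeting the plate's front edge at (345,305). That is contact. Holding this light lean, I'll release the button by lifting straight up.

Call:
jog_arm --plan '[0,0,0,0,0,0,0.001,0,0,0,0.002,0,0,0,0.004,0,0,0,0.006,0,0,0,0.008,0,0,0,0.01,0,0,0,0.015,0,0,0,0.03,0,0,0,0.05,0]'

```text
clock: 10.98
position: [0.5684, 0.0875, 0.1144]
ee_rot: [[0.04, 0.999, -0.001], [0.999, -0.04, 0.0], [0.0, -0.001, -1.0]]
ft_force: [0.9, -0.1, 1.1]
grip_width: 0.0007
```

Call:
jog_arm --plan '[0,0,0.04,0,0,0,0.08,0,0,0,0.1,0,0,0,0.1,0]'

```text
clock: 11.48
position: [0.5696, 0.0876, 0.2153]
ee_rot: [[0.041, 0.999, 0.003], [0.999, -0.041, -0.0], [0.0, 0.003, -1.0]]
ft_force: [0.5, -0.2, -0.2]
grip_width: 0.0001
```

```bash
python3 - <<'E'
from h import *
s=monitor.sense(); print(s['clock'],s['position'],s['ft_force'])
for n in("wrist","scene"): cv2.imwrite(f"pics/{n}6.png",optics.grab_frame(n))
im=cv2.imread("pics/wrist6.png"); cv2.imwrite("pics/wrist6c.png",cv2.resize(im[120:320,180:380],None,fx=3,fy=3))
im=cv2.imread("pics/scene6.png"); cv2.imwrite("pics/scene6c.png",cv2.resize(im[150:360,160:360],None,fx=2.8,fy=2.8))
E
```

```text
11.475 [0.5696 0.0876 0.2153] [ 0.5303 -0.2355 -0.1922]
```

View pics/wrist6c.png

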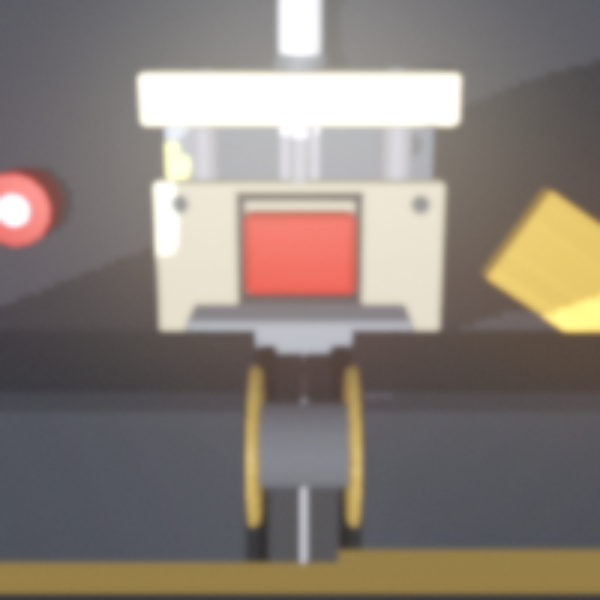

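View pics/scene6c.png

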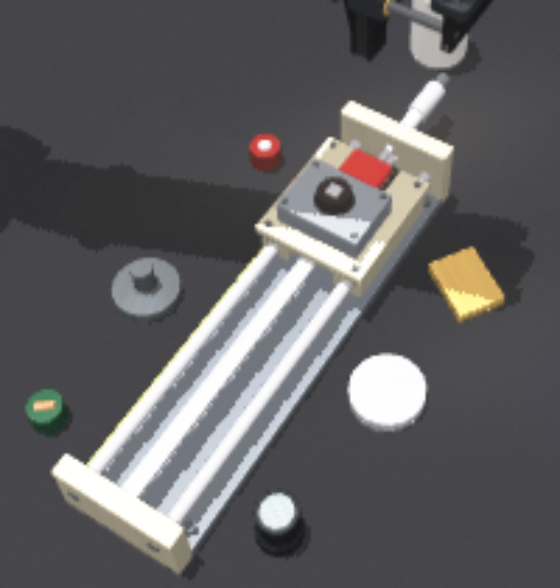

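```bash
python3 - <<'E'
from h import *
print('front',onz("wrist",280,180.5,.058))
im=cv2.imread("pics/wrist6.png"); cv2.imwrite("pics/wrist6d.png",cv2.resize(im[150:200,240:320],None,fx=8,fy=8,interpolation=cv2.INTER_CUBIC))
im=cv2.imread("pics/wrist6.png"); H,S,V=cv2.split(cv2.cvtColor(im,cv2.COLOR_BGR2HSV))
m=np.zeros(H.shape,bool); m[180:230,250:310]=(((H<8)|(H>172))&(S>110)&(V>90))[180:230,250:310]
for st,c in blobs(m,30):
    x,y,w,h,_=st
    for z in(.066,.072): print(z,st,onz("wrist",x,y,z)-onz("wrist",x+w,y+h,z),onz("wrist",*c,z))
E
```

```text
front [0.5684 0.1076 0.058 ]
0.066 [261, 191, 38, 28, 1040] [-0.0392  0.0323  0.    ] [0.5668 0.083  0.066 ]
0.072 [261, 191, 38, 28, 1040] [-0.0385  0.0317  0.    ] [0.5669 0.0844 0.072 ]
```

View pics/wrist6d.png

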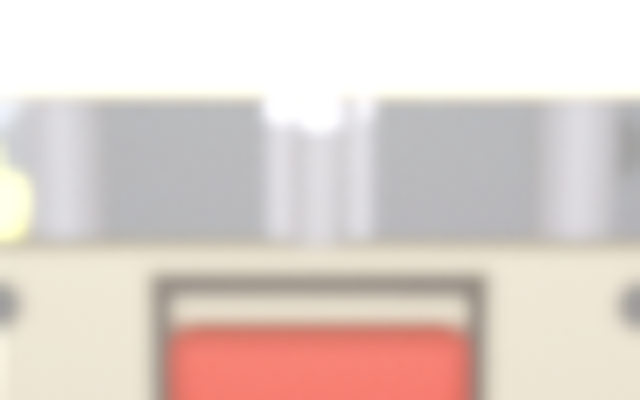

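The spindle tip meets the carriage front at (318,240), with the front edge at y=0.1076 and the tip at 0.1077. The button is free and the robot is clear, so I'm handing the job in.

```bash
python3 - <<'E'
from plant import env
print(env.finish_job())
E
```

```text
the job is handed in; nothing more can be done
None
```

The carriage is resting against the micrometer stop with the brake on, and the job is handed in at about 11.6 s of the 40 s allowed.

- **Press and push:** I held the red button fully down at about 15–18 N with the shut fingertips. I pushed the carriage about 122 mm along the rails and slowed to about 6 mm/s for the last few millimetres.
- **Contact:** The push force rose from 2 to 5 N at the stop, while the TCP advanced only 1 mm of the 2 mm commanded. I then lifted straight up and cleared to z = 0.215 m.
- **Last checks:** The wrist picture puts the carriage front at y = 0.1076 and the stop tip at y = 0.1077, within the 2 mm calibration. No gap shows between them.
- **Surroundings:** The specimen sits in its nest, and the bystanders visible in the last pictures look undisturbed. The screwdriver was outside those crops, but the arm never worked near it. The wrist force was about 0.5 N after I lifted clear.
- **Not directly measured:** I did not measure how far the button came up, because the pictures cannot separate 66 mm from 72 mm height. It has nothing touching it.

No check failed or disagreed beyond the 2–4 mm differences between camera views in the first measurements.

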